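Set the gel viewer's filter lever to the third click and light the lamp

ROBOT

A 6-joint arm with a two-finger parallel gripper is mounted at the origin on the work surface. World frame = base frame: x ahead of the robot, y to its left, z up, the work surface at z = 0. Lengths are in mm, angles in rad, forces in N, time in s.
With the tool pointing down it reaches from about 350 to 975 mm from the base axis. Payload 7.1 kg.
Tool frame: the origin (TCP) lies on the front face of the gripper's body, between the roots of the fingers; the fingertips stand 80 mm ahead of it and the grasp point (between the pads) lies 61 mm ahead of it (env.tips_ahead is the distance from the TCP to the fingertips, in mm); z points along the fingers, y is the direction in which the jaws open and shut (so a half turn about z gives the same grasp; the last joint's range is limited). The gripper opens to 88 mm and grips with 3 to 60 N. Pads are 20 mm wide; open, the fingers measure 115 mm over their backs; the gripper's body (75 mm by 178 mm) begins 61 mm behind the grasp point.
Start: joints at [1.312, 0.423, 1.63, -0, 1.089, -0.019], TCP at [148.412, 607.107, 302.675] pointing down, gripper open.
Joint ranges: [-3, 3], [-0.9, 2.11], [0.09, 2.58], [-1.31, 4.45], [0.11, 2.69], [-2.54, 2.54]. Speed limits (rad/s): [2.39, 2.39, 3.01, 3.14, 3.14, 3.14].

INTERFACE

Orientations are given as a unit quaternion [x, y, z, w].
In Python, from station import env, set_gripper, viewer, workorder gives the robot as it stands. Calls block until the motion is done:
- env.reach(position, orientation): joint-space move of the TCP to a pose.
- env.move_l(position, rot=None, rate=150, f_stop=None): straight line of the TCP; rot=None keeps the orientation; rate is the mean speed in mm/s. With f_stop (N) it stops when the force on the tool has changed by that much, and returns True; else False.
- env.move_joints(angles): joint-space move.
- set_gripper(opening): finger opening in mm; the grip force is fixed at half the most; returns when the fingers have stopped.
- env.hold(seconds).
- env.ik(position, orientation): joint angles nearest the present ones, or None.
- env.read_state(): the state.
- viewer.camera(name): name is "scene" or "top" or "wrist"; returns the picture (384x512x3 uint8, blue, green, red); there is no depth.
- viewer.camera_params(name): a dict with "fx", "fy", "cx", "cy" (pixels), "dist" ([k1, k2, p1, p2, k3] as OpenCV has them; the pictures are not rectified), "pose" (4x4, takes a point from camera to world coordinates); the wrist camera has in their place "tool_from_camera" (4x4, takes a point from camera to tool coordinates, whose origin is the TCP and whose axes are the flange's). Camera axes: x right, y up, looking along -z (the intrinsics and any distortion apply to the point x, -y, -z); pixel columns grow to the right and rows downward; lengths in mm; the calibration is good to about 2 mm. A picture is of the moment at which its call begins: read the wrist's pose just before it. camera_params takes no time and is no camera call.
A pose or a line that the arm cannot do raises env.IKError and nothing moves.
- workorder.sign_off(): hands the job in, once; it reports no verdict.
The state is a dict: "time_s": time; "qpos": joint angles; "dq": joint speeds; "tau": joint torques, N m; "tool_pos": TCP position; "orientation": TCP orientation; "force": force on the tool from outside, world axes, zero at the start; "wrist_torque": the same for the moment, N m; "width": finger opening in mm.
Only numpy, scipy, OpenCV 4.12 (cv2) and the standard library are available. Lean on these libraries where they do the work, as an engineer would, in place of code of your own. Each camera call takes 0.05 s, during which the arm holds its last target. There are 200 camera calls.

TASK

With the outside of the fingers, push the black lever knob on the gel viewer along its rail, away from the end stop where it is parked, and stop it seated in the third click: do not let it run past, for beyond it the gel gets unfiltered light. Only then press the round lamp button on the viewer's top fully down with a fingertip, and let it go. Never pinch the knob, and leave everything else where it is.

Things in the scene. Friction and masses are not known exactly. Their poses are not given: they have to be found in the camera images.
- viewer: Gel viewer: white box 240 (x) x 360 (y) x 60 mm high, fixed. Origin: centre of its underside; y runs along the rail, the way the lever is pushed (about the robot's left), x away from the rail side. Rail on top at x = -65 mm, end stops 8 mm high at y = -163 and +33. Behind it, x = -13 to 37, an optics block 24 mm high with a slide box on it (42 mm above the top in all).
- knob_center (a point): Centre of the black lever knob, a slab 12 mm thick along the rail (y), 36 wide across it (x), 34 high; viewer's top 24 mm below this point. Its foot is 16 mm along y and 7 high. From its low-x side a bracket, 8 mm along y and up to 17 mm above the viewer's top, reaches to a brass roller at x = -32 mm that rides on the click strip. Axes as the viewer's.
- lever (a joint): Lever travel, m: 0 at the stop where it is parked, 0.145 at the far stop, growing along viewer y. Starts at 0 to 0.012, before the first ridge. Friction 0.1 N. Climbing a ridge takes a push that builds over 1 to 2 mm to about 7 N, then falls over 4 to 5 mm to nothing at the top; 1 mm past it the lever snaps ahead 7 mm into the notch, leaving the finger free until it catches up.
- strip: Steel click strip on the viewer's top at viewer x = -97 mm, 104 mm long; axes as the viewer's. Its place along the rail varies by 16 mm either way. Six round ridges 3 mm high lie across it at y = 0 (its origin), 16, 32, 48, 64, 80 mm. The clicks are the notches between them: first at y = 8, second 24, third 40, fourth 56, fifth 72 mm; the lever is in one when knob_center has that y.
- lamp (a joint): Travel of the lamp button in metres: 0 up, 0.006 fully down; springs back when let go; fully down takes about 5 N.
- lamp_top (a point): Centre of the top face of the lamp button, a round black cap 28 mm across on a grey housing on the viewer's top, on the rail's line beyond its far end (viewer x = -65, y = +125 mm). It is pressed straight down.
- vial: Bystander: amber vial 22 mm across, 36 mm high, standing on the viewer's top between the rail's far end and the lamp button, near the front edge. Origin under its base.
- slide_box: Bystander: white slide box 45 x 80 x 18 mm on the optics block. Origin under its centre.
- marker: Bystander: marker pen 12 x 110 x 12 mm lying before the viewer. Origin under its centre.
- gel_tray: Bystander: open blue tray 110 x 130 x 35 mm to the left of the viewer. Origin under its centre.
- flask: Bystander: conical flask 90 mm across, 115 mm high, to the right of the viewer. Origin under its base.

How it is judged:
By the outcome, as a careful person would: the job done as asked, in the order asked, and still so for the second after the job is handed in, with the robot touching nothing.
It also fails if it takes over 64 s, if anything falls off the work surface, if the arm or the gripper's body presses on something with over 40 N, if the wrist force passes 120 N, or if a joint passes its speed limit or range.

## Working session

There is one attempt and no reset: what is moved stays moved. The work goes in short steps, each a Python script; the robot and the scene stay as the last script left them, time stands still between calls to the robot, and variables do not carry over. Pictures are saved under pics/ and viewed, about 8 in all and at most 12, crops included, and the job is handed in when it is done.

```bash
mkdir -p pics; ls; python3 - <<'E'
from station import env, set_gripper, viewer, workorder
import cv2
for n in ("scene","top"):
    cv2.imwrite(f"pics/{n}0.png",viewer.camera(n)); p=viewer.camera_params(n); print(n,p)
print(viewer.camera_params("wrist")); print(env.read_state())
E
```

```text
pics
scene {'fx': 350.8231865213868, 'fy': 350.8231865213868, 'cx': 252.01259883457257, 'cy': 185.95463506443804, 'dist': array([0.00092079, 0.        , 0.        , 0.        , 0.        ]), 'pose': array([[-4.60561077e-01, -7.29333565e-01,  5.05920987e-01,
         9.92972678e+02],
       [ 8.87491458e-01, -3.68371521e-01,  2.76877833e-01,
         2.62205066e+02],
       [-1.55694137e-02,  5.76519708e-01,  8.16934893e-01,
         7.42969839e+02],
       [ 0.00000000e+00,  0.00000000e+00,  0.00000000e+00,
         1.00000000e+00]])}
top {'fx': 348.02289593986336, 'fy': 348.02289593986336, 'cx': 259.46490015081247, 'cy': 187.69244209961505, 'dist': array([-0.09157194,  0.        ,  0.        ,  0.        ,  0.        ]), 'pose': array([[-1.63711920e-02,  9.87793457e-01, -1.54906653e-01,
         4.54584396e+02],
       [-9.99761055e-01, -1.84162583e-02, -1.17759902e-02,
         5.59584303e+01],
       [-1.44850470e-02,  1.54676852e-01,  9.87858925e-01,
         8.19098771e+02],
       [ 0.00000000e+00,  0.00000000e+00,  0.00000000e+00,
         1.00000000e+00]])}
{'fx': 334.7795099
[... 496 characters left out ...]
0,
         1.00000000e+00]])}
{'time_s': 0.1, 'qpos': array([ 1.31197045e+00,  4.23795529e-01,  1.63058577e+00, -1.55821485e-06,
        1.08861723e+00, -1.90070197e-02]), 'dq': array([ 0.00180187, -0.002117  , -0.00207587, -0.00186771, -0.00063827,
        0.00022713]), 'tau': array([-7.21278757e-04, -5.45615387e+01, -2.74318260e+01,  6.44133543e-02,
        1.89078046e-02, -3.78978939e-05]), 'tool_pos': array([148.33507706, 606.74542067, 301.97085992]), 'orientation': array([ 1.19621898e-01,  9.92819272e-01, -6.96259976e-04, -9.66522399e-05]), 'force': array([-0.39383854,  0.03209976,  0.94772011]), 'wrist_torque': array([-0.0051276 ,  0.0063243 , -0.01810175]), 'width': 88.2530266010574}
```

View pics/scene0.png

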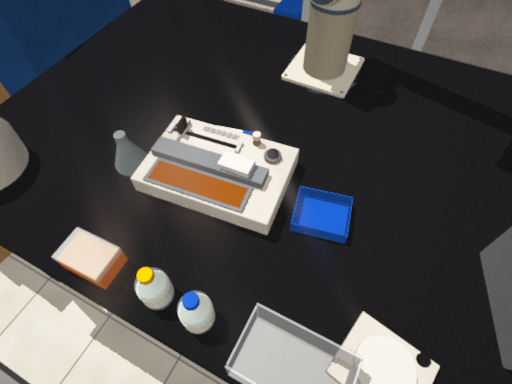

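View pics/top0.png

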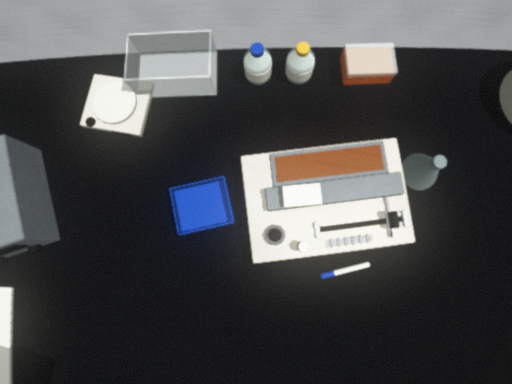

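The scene view shows the viewer with the knob at (183,125) and the lamp at (272,156). In the top view the viewer's corners are about (242,155), (397,139), (413,243) and (252,262), with the knob at (393,219), the strip at (350,240), the lamp at (274,235), the vial at (302,246) and the marker at (345,271).

```bash
cat > h.py <<'E'
from station import env, set_gripper, viewer, workorder
import cv2, numpy as np
from scipy.spatial.transform import Rotation as R
def cam(n, st=None):
    p=viewer.camera_params(n)
    if n=="wrist":
        T=np.eye(4); T[:3,:3]=R.from_quat(st["orientation"]).as_matrix(); T[:3,3]=st["tool_pos"]
        P=T@p["tool_from_camera"]
    else: P=p["pose"]
    K=np.array([[p["fx"],0,p["cx"]],[0,p["fy"],p["cy"]],[0,0,1]])
    return K,p["dist"],P
def ray(c,px,z):
    K,d,P=c
    u=cv2.undistortPoints(np.float64(px).reshape(-1,1,2),K,d).reshape(-1,2)
    D=np.c_[u[:,0],-u[:,1],-np.ones(len(u))]@P[:3,:3].T; o=P[:3,3]
    return o+D*((z-o[2])/D[:,2])[:,None]
def proj(c,X):
    K,d,P=c; X=(np.atleast_2d(X)-P[:3,3])@P[:3,:3]
    return cv2.projectPoints(X*[1,-1,-1],np.zeros(3),np.zeros(3),K,d)[0].reshape(-1,2)
def quat(yaw): # tool down, jaws (tool y) direction at angle: R=Rz(yaw)*Rx(pi)
    return (R.from_euler('z',yaw)*R.from_euler('x',np.pi)).as_quat()
E
python3 - <<'E'
from h import *
im=cv2.imread("pics/top0.png"); c=cam("top")
m=(im.min(2)>130).astype('uint8'); m[:120]=0;m[:,:235]=0;m[265:]=0;m[:,425:]=0
m=cv2.morphologyEx(m,cv2.MORPH_OPEN,np.ones((3,3)))
cn=max(cv2.findContours(m,0,1)[0],key=cv2.contourArea); h=cv2.convexHull(cn).reshape(-1,2)
w=ray(c,h,60)[:,:2]; r=cv2.minAreaRect(w.astype('float32')); print(r,cv2.boxPoints(r))
print("lamp/knob approx",ray(c,[[274,235],[393,219]],84))
s=env.read_state(); print(R.from_quat(s["orientation"]).as_matrix().round(2))
E
```

```text
((547.3649291992188, -83.57733154296875), (240.25497436523438, 359.4705810546875), 5.902646541595459) [[ 409.39066   82.85129]
 [ 446.35806 -274.7134 ]
 [ 685.33923 -250.00595]
 [ 648.3718   107.55875]]
lamp/knob approx [[ 468.9280891    35.89869881   84.        ]
 [ 497.15331974 -218.23892785   84.        ]]
[[-0.97  0.24 -0.  ]
 [ 0.24  0.97 -0.  ]
 [ 0.   -0.   -1.  ]]
```

```bash
cat >> h.py <<'E'
YAW=np.deg2rad(5.9); C0=np.array([547.4,-83.6,0.]); RV=R.from_euler('z',YAW).as_matrix()
Q=(R.from_euler('z',YAW)*R.from_euler('y',np.pi)).as_quat()  # tool x=-viewer x, tool y=+viewer y, z down
def W(x,y,z): return C0+RV@np.array([x,y,z],float)   # viewer->world (z world)
def V(w): return (np.asarray(w)-C0)@RV
E
python3 - <<'E'
from h import *
set_gripper(0)
env.reach(W(-70,-60,270),Q); env.hold(.3)
st=env.read_state(); np.save("st1.npy",st,allow_pickle=True)
im=viewer.camera("wrist"); cv2.imwrite("pics/w1.png",im); c=cam("wrist",st)
cv2.imwrite("pics/w1b.png",cv2.resize(im,(800,600),interpolation=cv2.INTER_CUBIC))
print(st["time_s"],st["width"],V(st["tool_pos"]),st["force"])
print(proj(c,[W(-120,-180,60),W(-120,180,60),W(-65,125,84),W(-97,-80,60),W(-97,0,60)]))
E
```

```text
4.6583 0.5589625618278166 [-69.90721471 -59.79751361 269.99709205] [ 0.59135716  0.07431821 -0.1973179 ]
[[118.01717529 124.43465352]
 [516.30171603 127.48771176]
 [468.80751318 192.16677651]
 [232.33435615 149.94388078]
 [323.21602112 150.06852735]]
```

View pics/w1b.png

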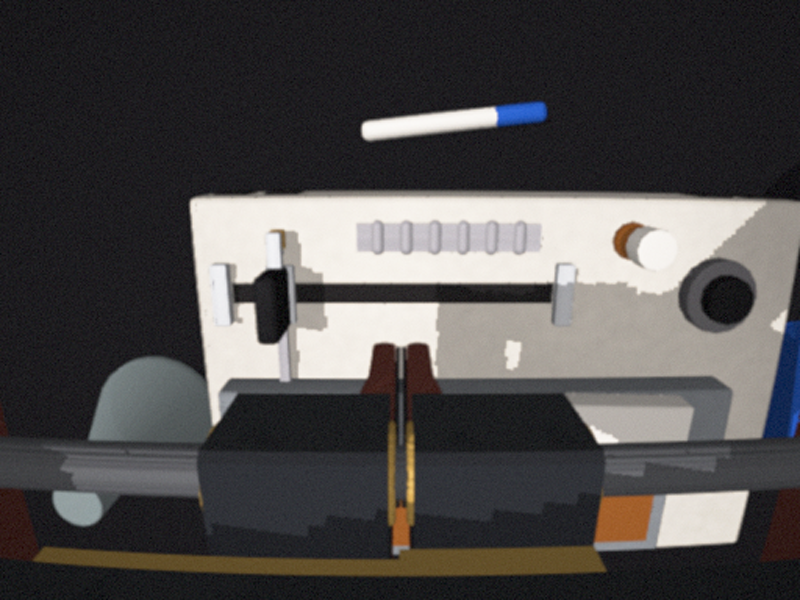

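The near view (800x600) shows the ridges at columns 378–521 in row 237, the rail end stops at about (222,295) and (564,295), the knob at about (272,305), the lamp cap at (727,297) and the vial at (650,247).

```bash
python3 - <<'E'
from h import *
st=np.load("st1.npy",allow_pickle=True).item(); c=cam("wrist",st); im=cv2.imread("pics/w1.png")
f=lambda p,z: print(z,V(ray(c,np.array(p)/1.5625,z)).round(1).tolist())
f([[378,237],[407,237],[435,237],[463,237],[492,237],[521,237]],63)
f([[222,265],[222,325],[564,265],[564,325]],68)
f([[190,199],[800,200]],60)
f([[727,297]],84); f([[650,247]],96)
f([[257,270],[290,270],[257,342],[290,342]],101)
# enlarged knob + ridge crop
cv2.imwrite("pics/crop1.png",cv2.resize(im[135:225,130:290],None,fx=5,fy=5,interpolation=cv2.INTER_CUBIC))
E
```

```text
63 [[-95.9, -71.5, 63.0], [-95.9, -55.3, 63.0], [-95.9, -39.7, 63.0], [-95.9, -24.1, 63.0], [-96.0, -7.9, 63.0], [-96.0, 8.5, 63.0]]
68 [[-81.2, -158.9, 68.0], [-46.0, -162.0, 68.0], [-81.2, 32.5, 68.0], [-45.9, 35.3, 68.0]]
60 [[-117.4, -177.0, 60.0], [-119.4, 175.6, 60.0]]
84 [[-66.9, 121.4, 84.0]]
96 [[-96.3, 67.3, 96.0]]
101 [[-85.2, -129.9, 101.0], [-85.2, -113.5, 101.0], [-47.5, -132.6, 101.0], [-47.6, -115.5, 101.0]]
```

View pics/crop1.png

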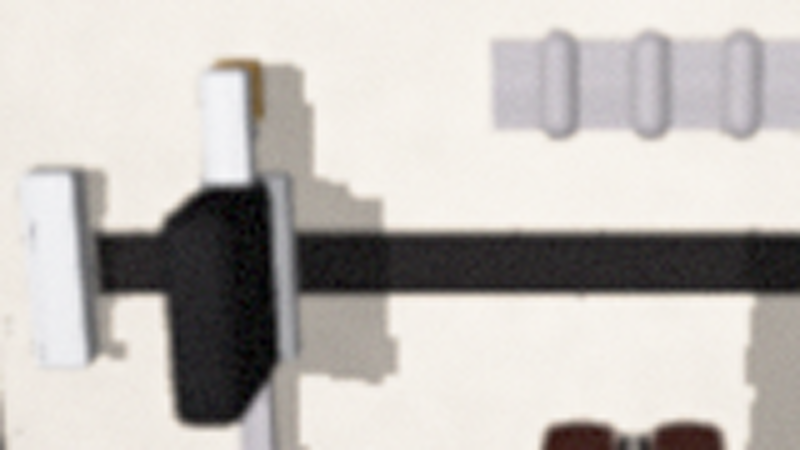

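```bash
python3 - <<'E'
from h import *
env.reach(W(-65,-158,200),Q)
print("down hit",env.move_l(W(-65,-158,158),rate=80,f_stop=5)); env.hold(.2)
s=env.read_state(); f0=V(s["force"]+C0); print(s["time_s"],V(s["tool_pos"]),f0)
im=viewer.camera("wrist"); cv2.imwrite("pics/w2.png",im)
# free stretch
hit=env.move_l(W(-65,-100,158),rate=30,f_stop=3)
s=env.read_state(); print("hit",hit,s["time_s"],V(s["tool_pos"]),V(s["force"]+C0)-f0)
cv2.imwrite("pics/w3.png",viewer.camera("wrist"))
np.save("f0.npy",f0)
a=cv2.imread("pics/w2.png");b=cv2.imread("pics/w3.png")
cv2.imwrite("pics/w23.png",np.vstack([a[100:384,:],b[100:384,:]]))
E
```

```text
down hit False
6.1333 [ -64.7692897  -158.21846812  158.41959421] [0.14754995 0.26719269 0.70743391]
hit False 8.2667 [ -64.98163853 -100.08768169  157.96667989] [ 0.63954246 -0.78408975 -0.64649507]
```

View pics/w23.png

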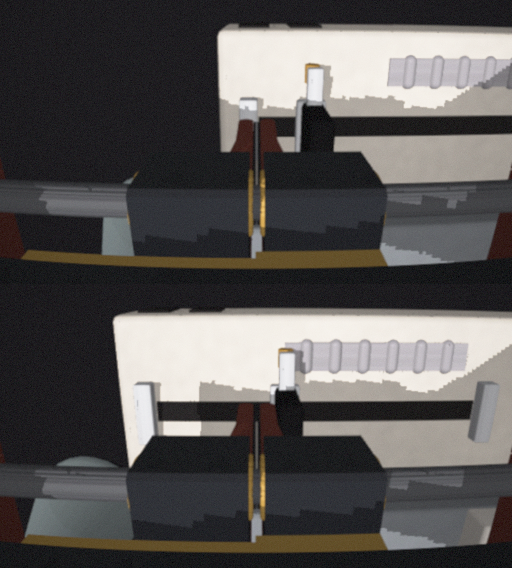

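The pictures show the fingertips behind the knob. After the free push the roller, at column 288, is just left of the first ridge at column 307. Next I will go in fine steps and log the force.

```bash
cat > step.py <<'E'
from h import *
import sys
f0=np.load("f0.npy"); y0,y1=map(float,sys.argv[1:3])
peak=0
for y in np.arange(y0,y1+.01,1):
    env.move_l(W(-65,y,158),rate=12)
    s=env.read_state(); f=(V(s["force"]+C0)-f0)[1]; print(f"{y:.0f} {V(s['tool_pos'])[1]:.2f} {f:.1f}",end=" | ")
    peak=max(peak,-f)
    if peak>4.5 and -f<1.5: print("SNAP"); break
print(s["time_s"]); cv2.imwrite(f"pics/s{int(-y)}.png",viewer.camera("wrist"))
E
python3 step.py -99 -86
```

```text
-99 -98.97 -0.6 | -98 -97.91 -0.1 | -97 -96.93 -0.7 | -96 -95.94 -0.5 | -95 -94.93 -0.5 | -94 -94.05 -1.1 | -93 -93.38 -5.5 | -92 -92.51 -5.6 | -91 -91.25 -4.4 | -90 -89.80 -2.9 | -89 -88.67 -1.1 | SNAP
11.0667
```

```bash
python3 step.py -88 -86; python3 step.py -85 -70
```

```text
-88 -87.69 0.7 | -87 -86.86 -0.6 | -86 -85.93 0.8 | 11.8667
-85 -84.96 -0.5 | -84 -83.95 -0.9 | -83 -82.93 -1.9 | -82 -81.95 -0.3 | -81 -80.94 -0.2 | -80 -79.96 0.3 | -79 -78.93 -0.3 | -78 -78.04 -1.2 | -77 -77.35 -4.4 | -76 -76.52 -5.2 | -75 -75.25 -4.7 | -74 -73.84 -4.1 | -73 -72.68 -1.6 | -72 -71.66 0.0 | SNAP
15.4167
```

The pattern repeats at exactly 16 mm. Two ridges are crossed, and the third crest is due at a commanded y of about -57 to -56.

```bash
python3 step.py -71 -54; python3 - <<'E'
from h import *
s=env.read_state(); im=viewer.camera("wrist"); cv2.imwrite("pics/n3.png",im); print(V(s["tool_pos"]))
np.save("st3.npy",s,allow_pickle=True)
cv2.imwrite("pics/n3c.png",cv2.resize(im[120:280,150:420],None,fx=2.9,fy=2.9,interpolation=cv2.INTER_CUBIC))
E
```

```text
-71 -70.88 -0.8 | -70 -69.94 0.8 | -69 -68.93 -0.9 | -68 -67.94 -1.4 | -67 -66.96 -0.7 | -66 -65.96 -0.2 | -65 -64.95 -1.1 | -64 -63.93 -0.6 | -63 -62.94 -0.1 | -62 -62.05 0.2 | -61 -61.36 -5.1 | -60 -60.49 -6.5 | -59 -59.23 -4.3 | -58 -57.82 -3.0 | -57 -56.70 -1.5 | -56 -55.67 0.4 | SNAP
19.4667
[-65.25556222 -55.71140013 157.887071  ]
```

View pics/n3c.png

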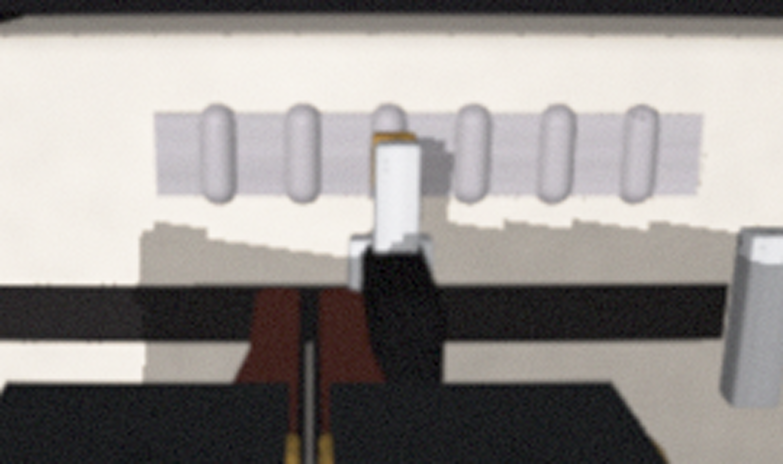

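The lever is still on the crest of ridge 3: the bracket is at column 397 and the ridge at 388, so it has not snapped yet. I will edge on a little. The fourth ridge only starts to resist at about -46.

```bash
python3 step.py -55 -53; python3 - <<'E'
from h import *
env.hold(.3)
im=viewer.camera("wrist")
cv2.imwrite("pics/n4c.png",cv2.resize(im[120:280,150:420],None,fx=2.9,fy=2.9,interpolation=cv2.INTER_CUBIC))
E
```

```text
-55 -54.90 -0.6 | -54 -53.94 -0.1 | -53 -52.95 -0.3 | 20.3167
```

View pics/n4c.png

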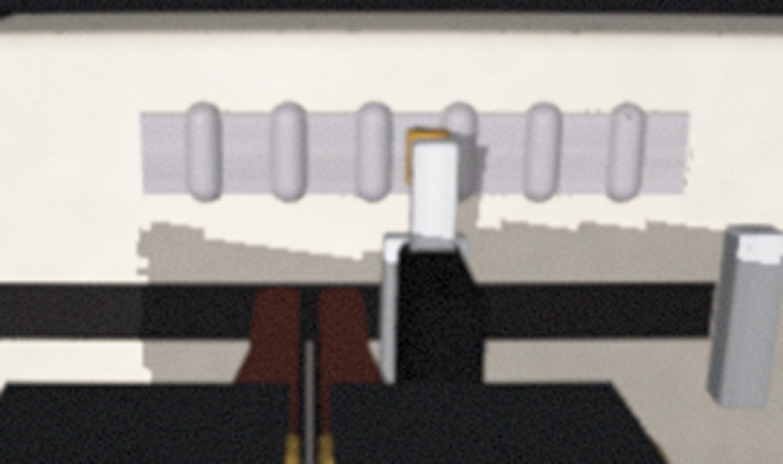

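It has snapped. The bracket at column 435 now sits between ridges 3 (373) and 4 (460), and there is a clear gap between finger and knob. Next: back off, lift, then press the lamp button.

```bash
python3 - <<'E'
from h import *
env.move_l(W(-65,-60,158),rate=40); env.move_l(W(-65,-60,230),rate=120)
env.move_l(W(-65,125,230),rate=150); env.move_l(W(-65,125,190),rate=80); env.hold(.3)
s=env.read_state(); fz=s["force"][2]
for F in (3,12):
    h=env.move_l(W(-65,125,142),rate=12,f_stop=F); s=env.read_state()
    print(F,h,s["time_s"],V(s["tool_pos"]),s["force"][2]-fz)
    if not h: break
env.hold(.3); s=env.read_state(); print(V(s["tool_pos"]),s["force"][2]-fz)
cv2.imwrite("pics/press.png",viewer.camera("wrist"))
E
```

```text
3 True 26.5333 [-64.95944826 124.99976969 158.8984338 ] 2.789088727455669
12 True 27.0833 [-64.91156658 124.98053759 156.25533766] 8.964067551652187
[-64.90132522 124.98920197 156.27937291] 9.140379274848238
```

```bash
python3 - <<'E'
from h import *
s0=env.read_state()
h=env.move_l(W(-65,125,153),rate=8,f_stop=10); env.hold(.3); s=env.read_state(); print(h,V(s["tool_pos"]),s["force"][2],s0["force"][2])
env.move_l(W(-65,125,230),rate=80)
env.move_l(W(-70,-60,270),rate=150); env.hold(.3)
st=env.read_state(); im=viewer.camera("wrist"); c=cam("wrist",st); print(st["time_s"],V(st["tool_pos"]))
cv2.imwrite("pics/end.png",cv2.resize(im,(800,600),interpolation=cv2.INTER_CUBIC))
E
```

```text
True [-64.9057775  124.99931473 156.28618597] 8.460626411601034 9.555808116423064
30.75 [-69.9583492  -59.64254132 269.95044127]
```

View pics/end.png

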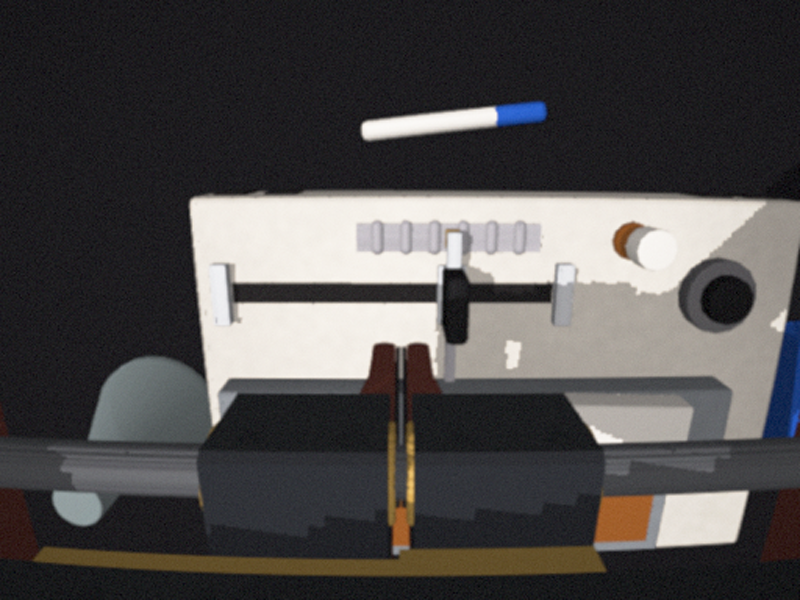

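The lever sits between ridges 3 and 4, the lamp is back up and the bystanders have not moved. By eye the bracket could be 1–2 mm past mid-notch, so I will check once from straight above with no parallax.

```bash
python3 - <<'E'
from h import *
env.move_l(W(-40,-32.5,215),rate=120); env.hold(.4)
st=env.read_state(); im=viewer.camera("wrist"); c=cam("wrist",st); cv2.imwrite("pics/chk.png",im)
print(st["time_s"],V(st["tool_pos"]))
b=proj(c,[W(-97,-33,63),W(-97,-49,63),W(-85,-33,77)]); print(b)
r0=int(b[0,1])
cv2.imwrite("pics/chkc.png",cv2.resize(im[r0-45:r0+75,190:330],None,fx=5,fy=5,interpolation=cv2.INTER_CUBIC)); print(r0)
E
```

```text
31.9167 [-39.99637482 -32.70547893 215.36259447]
[[254.80047788 118.25831795]
 [231.61344305 118.30635911]
 [254.76189894 137.83383432]]
118
```

View pics/chkc.png

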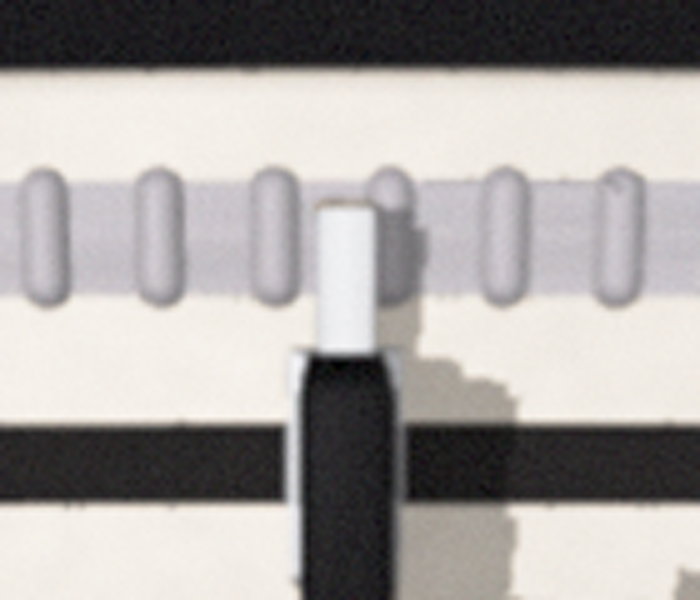

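```bash
python3 - <<'E'
from h import *
env.move_l(W(-70,-32.5,280),rate=120); env.hold(.3)
print(env.read_state()["time_s"],env.read_state()["force"]); workorder.sign_off()
E
```

```text
33.0167 [ 0.01978222 -0.16589274 -0.11136562]
the job is handed in; nothing more can be done
```

The lever is in the third click, and the lamp button was then pressed fully down and released. I signed the job off at about 33 s with the robot clear of everything.

- **Lever:** I pushed the knob with the outside of the closed fingers and never pinched it. Three ridges showed in the force, 16 mm apart, each peaking at about 5.5 to 6.5 N. I stopped once the lever had snapped off the third ridge, and a picture showed a clear gap between finger and knob.
- **Lamp:** The fingertips pressed the button down to a hard stop at about 9 N, where fully down takes about 5 N. A second, harder push went no further. I then lifted off, and the last wide picture shows the button as it was before the press.
- **Surroundings:** The vial and marker looked unmoved in that picture. The flask, tray and slide box are only partly in it, and what shows is unchanged.

**Slight disagreement:** the close view from above puts the lever between ridges 3 and 4 but about 1.6 mm past the middle of the notch. The push only starts to build about 6 mm before a crest, so there are roughly 2 mm of free play either side of the middle, and I took the lever as seated. I did not push it back.

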